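# Roll the rocket tube into the gluing cradle

### The arm

A 7-joint arm with a two-finger parallel gripper is mounted at the origin on the work surface. World frame = base frame: x ahead of the robot, y to its left, z up, the work surface at z = 0. Lengths are in m, angles in rad, forces in N, time in s.
With the tool pointing down it reaches from about 0.4 to 0.875 m from the base axis. Payload 19.3 kg.
Tool frame: the origin (TCP) lies at the very end of the fingers, on their centre line; the grasp point (between the pads) lies bot.grasp_offset behind it (bot.grasp_offset is the distance from the TCP to the grasp point, in m); z points along the fingers, y is the direction in which the jaws open and shut (so a half turn about z gives the same grasp; the last joint's range is limited). The gripper opens to 85 mm and grips with 20 to 120 N. Pads are 22 mm wide; open, the fingers measure 114 mm over their backs; the gripper's body (76 mm by 85 mm) begins 54 mm behind the grasp point. The pads swing forward as they close: fully open they stand 13 mm farther back than shut.
Start: joints at [-1.234, 0.521, -0.036, 1.599, 0.021, 1.021, -0.113], TCP at [0.247, 0.574, 0.231] pointing down, gripper open.
Joint ranges: [-2.91, 2.91], [-0.3, 2.13], [-1.5, 1.42], [0.17, 2.43], [-1.26, 4.41], [0.16, 1.93], [-2.52, 2.52]. Speed limits (rad/s): [1.89, 1.89, 2.39, 2.39, 3.01, 3.01, 3.01].

### API

Orientations are given as [roll, pitch, yaw] about the fixed x, y, z axes, in that order (R = Rz(yaw) Ry(pitch) Rx(roll)).
In Python, from workcell import bot gives the robot as it stands. The module is installed in compiled form; this text tells all that it offers.
- The arm moves only by the shell command python3 -m handwheel 'ROWS' [OPENING] [FORCE]. ROWS is JSON, a list of rows, each a list of 6 numbers: the shift along the tool's x, y, z as a fraction of full scale, then the turn, a rotation vector about the tool's x, y, z as a fraction of full scale. In form: [[x, y, z, rx, ry, rz], ...]. A call has 1 to 8 rows; each row shifts and turns the commanded pose from where the row before left it, along the tool's axes as they then stand; what a row does not reach is not made up. Full scale, the value 1, is 0.025 m for a shift and 360 degrees for a turn. A row lasts 1/8 s, in which the tool goes at most 62.5 mm and 10.7 degrees, less where a joint would pass 70% of its speed; a pose out of reach is approached as far as the arm can. A call with a number of a shift or a turn outside -1 to 1 is refused whole. A call with a gripper value outside its range is refused whole. OPENING is the closure, from -1 (fully open) to 1 (shut), set as the call begins (- or left out, the last holds). The fingers move at their own pace and stop on an object; FORCE is the grip in N (left out, the last holds). Time passes only in rows, so rows that do not move let the fingers close. It gives the time, the measured TCP pose, the force and the opening at its end, in the units of the state.
- bot.observe(): the state, without advancing time (a new reading comes with each control period).
- bot.grab_frame(name): name is "side" or "top"; returns a dict with "pixels" (420x560x3 uint8, blue, green, red), "vertical_fov" (degrees; the focal length in pixels is half the picture's height over the tangent of half this angle, whatever the lens; pixels are square), "cx", "cy" (the principal point, pixels), "D" ([k1, k2, p1, p2, k3] as OpenCV has them; the pictures are not rectified), "R" (3x3) and "t" (3): a world point X has camera coordinates R X + t. Camera axes: x right, y down, z forward; pixel columns grow to the right and rows downward; lengths in m; the calibration is good to about 2 mm. A picture is of the moment at which its call begins. There is no depth.
- bot.job_done(): hands the job in, once; it reports no verdict.
Trained networks look in a picture, given as the dict that the camera call returned (one of the last four; its "shot" number tells which), for a name from the list of things; names that differ only in an ending like _2 or _b are one class to them, and where a whole thing is asked for, a point or a joint stands for the part that bears it (a point fixed in the world has none). Each returns a list of dicts, best first, with "score" (0 to 1); they miss things now and then, are a little off and sometimes report something else, mostly with a low value. They report only what shows in the picture. A call takes as long as a camera call. They do not tell look-alikes from the thing itself.
- bot.trace(picture, thing): "region" (420x560 bool, what is visible of it) and "point" ([column, row] in pixels, amid what is visible of it).
The state is a dict: "clock": time; "qpos": joint angles; "qd": joint speeds; "joint_efforts": joint torques, N m; "position": TCP position; "tool_rot": TCP orientation; "force": force on the tool from outside, world axes, zero at the start; "moment": the same for the moment, N m; "grip_width": finger opening in m.
Only numpy, scipy, OpenCV 4.12 (cv2) and the standard library are available. Lean on these libraries where they do the work, as an engineer would, in place of code of your own. Each camera call takes 0.05 s, during which the arm holds its last target.

### The job

The white paper rocket tube has to lie in the plywood V cradle ready for its fins to be glued. Gently roll the tube across the table with the outside of the fingers, over the cradle's ramp until it drops into the V, then push it along by its end until it is flush against the cradle's upright end stop. Do not grasp, pick up or squeeze the tube, leave the tape, nose cone and couplers where they are, and finish clear of everything.

Things in the scene. Friction and masses are not known exactly. Their poses are not given: they have to be found in the camera images.
- tube: loose smooth white paper tube with flat card discs closing its ends, lying on its side on the table left or right of the cradle, roughly along world x: diameter 50 mm, 130 mm long, 80 to 170 g, rolls freely. Origin at its middle on its axis (25 mm above the table at the start). Its x axis runs along the tube; y and z turn as it rolls
- cradle: fixed plywood V cradle, 132 mm wide, symmetric. x runs along the groove, away from the robot, to the end stop; z up. Origin at table height under the groove's bottom. On both sides a 16 deg ramp rises from the table at y = +-66 mm to a crest 13 mm high at +-21 mm; 30 deg flanks fall to the groove's bottom, 1 mm high. Groove from x = -100 (open end) to 140 mm. A seated tube's middle is at y = 0, z = 30 mm
- stop (a point): middle of the foot of the end stop's inner face (x = 140 mm, y = 0 of the cradle), at table height. The stop is an upright plywood board across the groove's far end, 132 mm wide, 48 mm high, 10 mm thick. A tube flush with it has its middle 65 mm from this face, x = 75 mm of the cradle
- tape: loose yellow roll of tape lying flat, 80 mm across, 24 mm tall, origin under its centre; not part of the job, leave it alone
- nose: loose white paper nose cone standing on its base, 54 mm across, 95 mm tall, origin under its base; not part of the job, leave it alone
- coupler_a: loose upright blue plastic hose coupler, 34 mm across its foot, 46 mm tall, origin under its foot; not part of the job, leave it alone
- coupler_b: loose upright blue plastic hose coupler, 34 mm across its foot, 46 mm tall, origin under its foot; not part of the job, leave it alone
Mind the look-alikes: they are no part of the job. What is shaped like the tube but purple or red is not meant.

How it is judged:
On the way, in this order (a step that is already met when the one before it is completed fails the run):
1. the tube rolls across the table beside the cradle (turned over about its own axis, upside down, while still outside the V) (angle between tube's own z axis and vertical above 2.2 rad and height (world z) of tube below 0.045 m and (y of tube in the frame of cradle above 0.03 m or y of tube in the frame of cradle below -0.03 m)).
2. the tube lies in the V of the cradle (y of tube in the frame of cradle between -0.005 and 0.005 m and z of tube in the frame of cradle below 0.034 m and angle between the x axis of tube and the x axis of cradle, either way round below 0.06 rad), for 0.3 s.
At the end, for the whole second after the job is handed in: The tube lies at rest in the V (middle within 5 mm of the groove's centre line, at most 34 mm above the table, axis within 0.06 rad of the groove), with its far end within 5 mm of the end stop (all of step 2 and x of tube in the frame of cradle above 0.07 m and linear speed of tube below 0.01 m/s and angular speed of tube below 0.3 rad/s); the robot touches nothing.
It fails at once if the tube is lifted (its middle more than 50 mm above the table; rolling over the crest takes it to 38 mm) (height (world z) of tube above 0.05 m).
It fails at once if the tube leaves the table (height (world z) of tube below 0.01 m).
It fails at once if the fingers squeeze or press the tube with more than 30 N (contact force between the fingers and tube above 30 N).
It fails at once if the tape, the nose cone or a coupler is moved by more than 20 mm or tipped over (distance of any of tape, nose, coupler_a, coupler_b from where it was at the start of the episode above 0.02 m or angle between any of tape, nose, coupler_a, coupler_b's own z axis and vertical above 0.4 rad).
It also fails if it takes over 54 s, if anything falls off the work surface, if the arm or the gripper's body presses on something with over 40 N, if the wrist force passes 120 N, or if a joint passes its speed limit or range.

## Working session

There is one attempt and no reset: what is moved stays moved. The work goes in short steps, Python scripts to look and compute and a shell command to move; the robot and the scene stay as the last step left them, time stands still between calls to the robot, and variables do not carry over. Pictures are saved under pics/ and viewed, and the job is handed in when it is done.

```bash
mkdir -p pics; python3 - <<'E'
from workcell import bot
import cv2,numpy as np
print(bot.observe(), bot.grasp_offset)
for n in("top","side"):
    f=bot.grab_frame(n); cv2.imwrite(f"pics/{n}0.png",f["pixels"])
    print(n,f["vertical_fov"],f["cx"],f["cy"],f["D"],np.array(f["R"]).tolist(),f["t"],f["shot"])
    for th in("tube","cradle","tape","nose","coupler_a"):
        for d in bot.trace(f,th): print(th,round(d["score"],2),d["point"],d["region"].sum())
E
```

```text
{'clock': 0.0, 'qpos': array([-1.23418517,  0.52202157, -0.03632807,  1.60001947,  0.0211785 ,
        1.02110572, -0.11276872]), 'qd': array([-1.29446813e-03, -1.32936544e-03, -8.86842761e-04, -5.59473515e-04,
        1.81175443e-03, -7.12577143e-05,  1.37890682e-04]), 'joint_efforts': array([-1.08827062e-03, -9.27125216e+01,  1.97911575e+00, -3.69933379e+01,
        1.77669228e-02,  8.13496008e-03, -1.42494784e-06]), 'position': array([0.24719235, 0.57365776, 0.23071691]), 'tool_rot': array([-3.14042452e+00,  6.57692204e-05,  2.73479238e+00]), 'force': array([-0.03782287,  0.83435139,  0.14673112]), 'moment': array([ 0.06759166, -0.0078352 , -0.00364968]), 'grip_width': 0.08535818581612566} 0.0187
top 50.98646546064748 274.66921036758794 205.85897884896 [-0.12476435  0.          0.          0.          0.        ] [[-0.03007393157021338, -0.9992065800447242, -0.026110707290997306], [-0.9850989701048188, 0.03405464562012913, -0.16858321449691427], [0.16933864809409369, 0.02065167080440303, -0.9853415300060437]] [0.03822136 0.5953385  1.19401044] 1
tube 0.97 [344.0, 283.3] 821
tube 0
[... 166 characters left out ...]
261
coupler_a 0.65 [144.3, 200.1] 107
side 52.24171550756522 277.4381003401207 207.88201897219432 [-0.0174818  0.         0.         0.         0.       ] [[0.9974341399901804, -0.0702391214564831, -0.013842044613072972], [-0.056781737667879494, -0.6584314764604963, -0.7504957195570585], [0.04360012212672123, 0.7493560279487129, -0.6607303328344043]] [-0.5917287   0.07671047  1.06970444] 2
tube 0.78 [345.8, 260.0] 1239
tube 0.72 [225.2, 333.8] 1852
tube 0.61 [184.8, 275.9] 1378
tube 0.57 [263.3, 261.1] 1265
cradle 0.88 [275.6, 189.9] 2833
cradle 0.16 [350.5, 215.5] 562
tape 0.67 [225.1, 138.7] 372
nose 0.78 [349.2, 213.7] 576
coupler_a 0.74 [296.3, 352.3] 384
coupler_a 0.5 [286.6, 130.6] 153
```

View pics/top0.png

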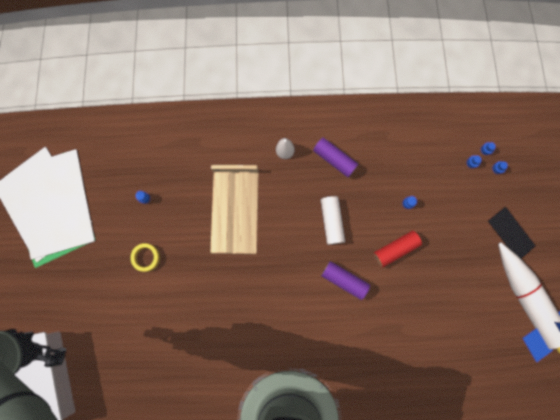

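View pics/side0.png

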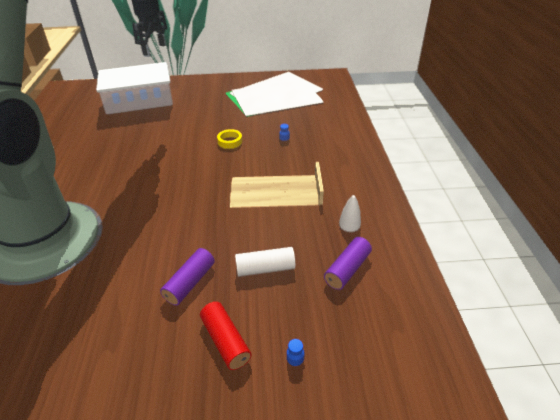

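The white tube shows at top (332,220) and side (265,262). It lies on the -y side of the cradle, which is at top (235,210). Nearby are red and purple look-alikes, and a coupler at top (411,202). Next I'll fit the poses.

```bash
cat > h.py <<'E'
from workcell import bot
import cv2,numpy as np
from scipy.optimize import least_squares,minimize
def K(f):
    fl=210/np.tan(np.radians(f["vertical_fov"])/2)
    return np.array([[fl,0,f["cx"]],[0,fl,f["cy"]],[0,0,1.]])
def proj(f,X):
    R=np.array(f["R"]);r,_=cv2.Rodrigues(R)
    return cv2.projectPoints(np.asarray(X,float).reshape(-1,1,3),r,np.array(f["t"],float),K(f),np.array(f["D"],float))[0][:,0]
def ray(f,p,z):
    u=cv2.undistortPoints(np.array([[p]],float),K(f),np.array(f["D"],float))[0,0]
    R=np.array(f["R"]);d=R.T@np.array([u[0],u[1],1]);c=-R.T@np.array(f["t"])
    return c+d*(z-c[2])/d[2]
def tubepts(x,y,yaw,z=.025):
    a=np.array([np.cos(yaw),np.sin(yaw),0]);b=np.array([-a[1],a[0],0]);th=np.linspace(0,2*np.pi,33)[:-1]
    return np.concatenate([np.array([x,y,z])+s*.065*a+.025*(np.cos(th)[:,None]*b+np.sin(th)[:,None]*np.array([0,0,1])) for s in(-1,1)])
def hullmask(f,P,S=4):
    m=np.zeros((420*S,560*S),np.uint8);h=cv2.convexHull(((proj(f,P)+.5)*S).astype(np.float32)).astype(np.int32)
    cv2.fillConvexPoly(m,h,255);return cv2.resize(m,(560,420),interpolation=cv2.INTER_AREA)/255.
def white(f,p,w=60):
    hsv=cv2.cvtColor(f["pixels"],cv2.COLOR_BGR2HSV);m=((hsv[...,1]<60)&(hsv[...,2]>110)).astype(np.uint8)
    n,l=cv2.connectedComponents(m);k=l[int(p[1]),int(p[0])];return (l==k) if k else None
def fittube(fm,x0,z=.025):
    def c(v): return sum(((hullmask(f,tubepts(*v,z))-m)**2).sum() for f,m in fm)
    r=minimize(c,x0,method="Nelder-Mead",options=dict(initial_simplex=np.array(x0)+np.array([[0,0,0],[.01,0,0],[0,.01,0],[0,0,.1]]),xatol=2e-4,fatol=.5))
    return r.x,r.fun
def cradlecorners(x,y,yaw):
    P=np.array([[-.1,.066,0],[-.1,-.066,0],[.15,.066,.048],[.15,-.066,.048],[.14,.066,.048],[.14,-.066,.048],[-.1,.021,.013],[-.1,-.021,.013],[.14,.021,.013],[.14,-.021,.013],[-.1,0,.001],[.14,0,.001],[.14,.066,0],[.14,-.066,0]])
    c,s=np.cos(yaw),np.sin(yaw);return P@np.array([[c,s,0],[-s,c,0],[0,0,1]])+[x,y,0]
def tocradle(C,p):
    d=np.array(p)-C[:2];c,s=np.cos(C[2]),np.sin(C[2]);return np.array([c*d[0]+s*d[1],-s*d[0]+c*d[1]])
E
python3 - <<'E'
from h import *
F={n:bot.grab_frame(n) for n in("top","side")}
pt={"top":(332,220),"side":(265,262)}
fm=[(F[n],white(F[n],pt[n])) for n in F]
print([m.sum() for _,m in fm])
x0=list(ray(F["top"],pt["top"],.025)[:2])+[0.]
for s in ([0],[1],[0,1]): print("tube",fittube([fm[i] for i in s],x0))
T,_=fittube(fm,x0)
for n,pts in {"tape":[("top",(145,258),.012)],"nose":[("top",(287,153),0.01),("side",(350,228),0)],"coupler":[("top",(143,200),.0),("top",(410,204),0),("side",(296,362),0)],"purp":[("top",(318,145),.025),("top",(355,171),.025),("top",(326,267),.025),("top",(366,294),.025)],"red":[("top",(378,260),.025),("top",(421,238),.025)]}.items():
    for c,p,z in pts: print(n,c,ray(F[c],p,z)[:2].round(3))
# cradle fit by region mask
def cm(f,v):
    P=cradlecorners(*v);m=np.zeros((420,560))
    lo=P[[0,1,12,13,6,7,8,9]];st=np.concatenate([P[2:6],P[12:14],P[12:14]+[.01*np.cos(v[2]),.01*np.sin(v[2]),0]])
    return np.maximum(hullmask(f,lo),hullmask(f,st))
fr=[(F[n],max(bot.trace(F[n],"cradle"),key=lambda d:d["score"])["region"]) for n in F]
def col(f,m):
    hsv=cv2.cvtColor(f["pixels"],cv2.COLOR_BGR2HSV);k=((hsv[...,0]>10)&(hsv[...,0]<28)&(hsv[...,2]>140)&(hsv[...,1]>40)).astype(np.uint8)
    return (k>0)&(cv2.dilate(m.astype(np.uint8),np.ones((9,9)))>0)
fc=[(f,col(f,m)) for f,m in fr];print([(a[1].sum(),b[1].sum()) for a,b in zip(fr,fc)])
c0=list(ray(F["top"],(235,212),.0)[:2])+[0.]
for src in(fr,fc):
  for s in ([0],[1],[0,1]):
    r=minimize(lambda v:sum(((cm(*[src[i][0]],v)-src[i][1])**2).sum() for i in s),c0,method="Nelder-Mead",options=dict(initial_simplex=np.array(c0)+np.array([[0,0,0],[.02,0,0],[0,.01,0],[0,0,.1]]),xatol=2e-4,fatol=.5))
    print("cradle",r.x,r.fun)
C=r.x
for n in F:
    im=cv2.resize(F[n]["pixels"],None,fx=2,fy=2)
    for q in np.concatenate([proj(F[n],cradlecorners(*C)),proj(F[n],tubepts(*T))]): cv2.circle(im,(int(q[0]*2+1),int(q[1]*2+1)),1,(0,0,255),-1)
    o=(380,240) if n=="top" else (400,280)
    cv2.imwrite(f"pics/fit_{n}.png",cv2.resize(im[o[1]:o[1]+300,o[0]:o[0]+400],None,fx=2,fy=2))
print(tocradle(C,T[:2]),T[2]-C[2])
E
```

```text
[np.int64(885), np.int64(1301)]
tube (array([ 0.55497274, -0.14403704,  0.10069036]), np.float64(33.2719876970396))
tube (array([ 0.55409835, -0.1430096 ,  0.09546236]), np.float64(16.764705882352942))
tube (array([ 0.55427093, -0.14380793,  0.09776417]), np.float64(56.975347943098804))
tape top [0.462 0.403]
nose top [ 0.762 -0.022]
nose side [ 0.775 -0.028]
coupler top [0.637 0.416]
coupler top [ 0.597 -0.38 ]
coupler side [ 0.602 -0.38 ]
purp top [ 0.779 -0.114]
purp top [ 0.696 -0.219]
purp top [ 0.421 -0.12 ]
purp top [ 0.341 -0.229]
red top [ 0.435 -0.269]
red top [ 0.493 -0.397]
[(np.int64(3966), np.int64(4085)), (np.int64(2853), np.int64(3020))]
cradle [ 0.57251397  0.1421931  -0.04839285] 45.03017301038062
cradle [ 0.5722298   0.14347554 -0.03953556] 59.44610534409842
cradle [ 0.57227202  0.14246704 -0.04449034] 119.71069588619761
cradle [ 0.57158969  0.14318773 -0.05371573] 265.02901960784317
cradle [ 0.57258876  0.14108303 -0.04442396] 224.43998462129952
cradle [ 0.57156279  0.14145247 -0.04089688] 496.0570396001538
[-0.00561439 -0.28572886] 0.1386610519265548
```

View pics/fit_top.png

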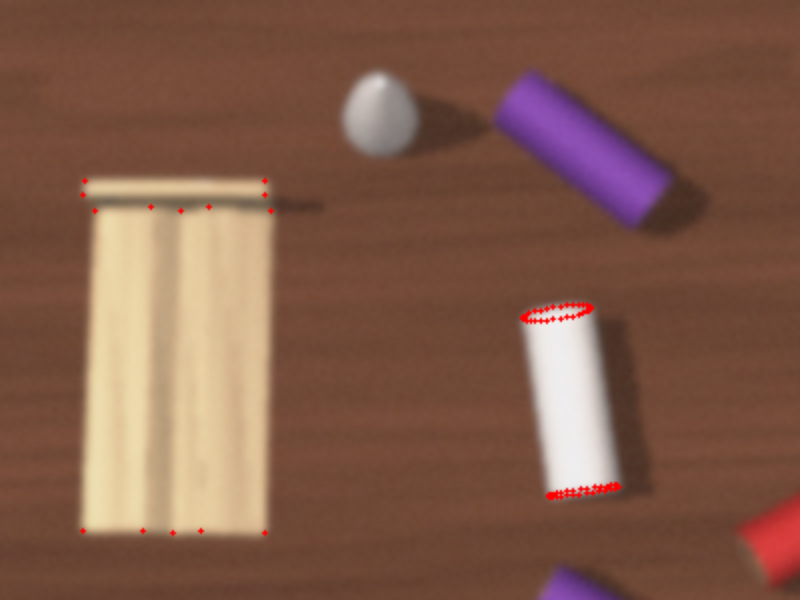

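View pics/fit_side.png

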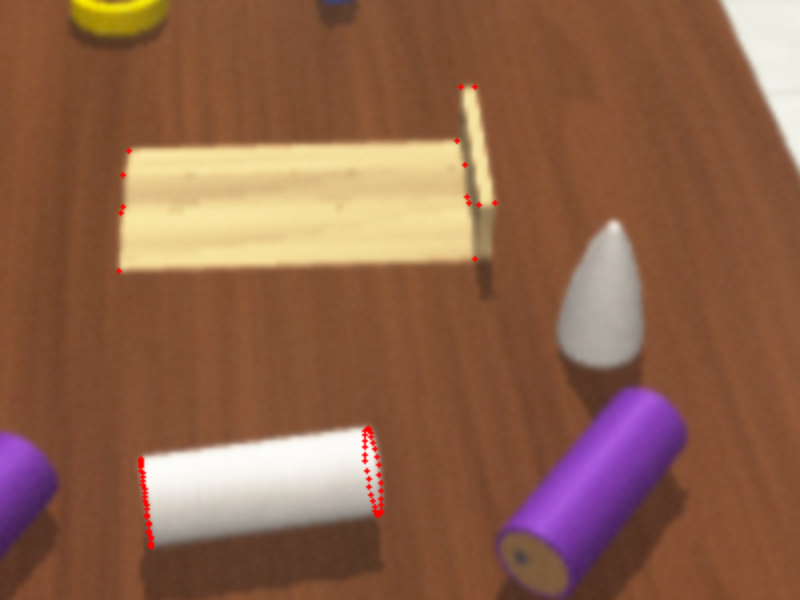

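The fits agree between the two cameras: tube at (0.554, -0.144), yaw 0.098; cradle at (0.572, 0.1425), yaw -0.045. The plan is to open the jaws along the tube's axis and push with the sides of both fingers, so they control the tube's yaw. I'll turn the tool first.

```bash
python3 -m handwheel '[[0,0,0,0,0,0.0212],[0,0,0,0,0,0.0212],[0,0,0,0,0,0.0212],[0,0,0,0,0,0.0212],[0,0,0,0,0,0.0212],[0,0,0,0,0,0.0212],[0,0,0,0,0,0.0212],[0,0,0,0,0,0.0212]]'
cat >> h.py <<'E'
def togo(tgt,yaw=None):
    from scipy.spatial.transform import Rotation as Ro
    s=bot.observe();R=Ro.from_euler("xyz",s["tool_rot"]);d=R.inv().apply(np.array(tgt)-s["position"])
    print("t",round(s["clock"],2),"pos",s["position"].round(4),"rot",s["tool_rot"].round(4),"F",s["force"].round(2),"grip",round(s["grip_width"],4))
    print("q",s["qpos"].round(2))
    print("tool-axes units(25mm):",(d/.025).round(3), "rz units", None if yaw is None else round(-(((yaw-s["tool_rot"][2]+np.pi)%(2*np.pi))-np.pi)/(2*np.pi),4))
E
python3 -c "
from h import *
togo([.552,-.21,.231],1.669)"
```

```text
clock: 1.8
position: [0.2473, 0.574, 0.2313]
tool_rot: [3.142, -0.0, 1.665]
force: [-0.5, 0.5, -0.6]
grip_width: 0.0853
t 1.8 pos [0.2473 0.574  0.2313] rot [ 3.1416 -0.      1.6648] F [-0.45  0.54 -0.6 ] grip 0.0853
q [-1.41  0.53  0.23  1.61 -0.13  1.02 -1.05]
tool-axes units(25mm): [-3.2365e+01  9.1920e+00  1.1000e-02] rz units -0.0007
```

```bash

python3 -m handwheel '[[-1,0.6,0,0,0,0],[-1,0.6,0,0,0,0],[-1,0.6,0,0,0,0],[-1,0.6,0,0,0,0],[-1,0.6,0,0,0,0],[-1,0.6,0,0,0,0],[-1,0.6,0,0,0,0],[-1,0.6,0,0,0,0]]'
python3 -m handwheel '[[-1,0.4,0,0,0,0],[-1,0.4,0,0,0,0],[-1,0.4,0,0,0,0],[-1,0.4,0,0,0,0],[-1,0.4,0,0,0,0],[-1,0.4,0,0,0,0],[-1,0.4,0,0,0,0],[-1,0.4,0,0,0,0]]'
python3 -c "
from h import *
togo([.552,-.21,.231],1.669)"
```

```text
clock: 2.8
position: [0.3869, 0.386, 0.2314]
tool_rot: [3.141, -0.0, 1.669]
force: [0.1, 0.4, 0.6]
grip_width: 0.0852
clock: 3.8
position: [0.486, 0.1948, 0.2314]
tool_rot: [3.141, -0.0, 1.669]
force: [-0.1, 0.7, 0.1]
grip_width: 0.0854
t 3.8 pos [0.486  0.1948 0.2314] rot [ 3.1414e+00 -2.0000e-04  1.6693e+00] F [-0.14  0.74  0.1 ] grip 0.0854
q [-0.74  0.38  0.32  1.88 -0.15  0.91 -0.25]
tool-axes units(25mm): [-1.6375e+01  1.0350e+00  1.4000e-02] rz units 0.0001
```

```bash

python3 -m handwheel '[[-1,0.14,0,0,0,0],[-1,0.14,0,0,0,0],[-1,0.14,0,0,0,0],[-1,0.14,0,0,0,0],[-1,0.14,0,0,0,0],[-1,0.14,0,0,0,0],[-1,0.14,0,0,0,0],[-1,0.14,0,0,0,0]]'
python3 -c "
from h import *
togo([.552,-.21,.231],1.669)"
```

```text
clock: 4.8
position: [0.5333, -0.0015, 0.2314]
tool_rot: [3.141, -0.0, 1.669]
force: [0.1, 0.1, 1.2]
grip_width: 0.085
t 4.8 pos [ 0.5333 -0.0015  0.2314] rot [ 3.1414e+00 -1.0000e-04  1.6693e+00] F [0.08 0.12 1.16] grip 0.085
q [-0.39  0.4   0.37  1.86 -0.18  0.92  0.16]
tool-axes units(25mm): [-8.373 -0.076  0.015] rz units 0.0
```

```bash

python3 -m handwheel '[[-1,0.03,0,0,0,0],[-1,0.03,0,0,0,0],[-1,0.03,0,0,0,0],[-1,0.03,0,0,0,0],[-1,0.03,0,0,0,0],[-1,0.03,0,0,0,0],[-1,0.03,0,0,0,0],[-1,0.03,0,0,0,0]]' -1
python3 -m handwheel '[[-0.4,0.03,0.5,0,0,0],[0,0,1,0,0,0],[0,0,1,0,0,0],[0,0,1,0,0,0],[0,0,1,0,0,0],[0,0,1,0,0,0],[0,0,1,0,0,0],[0,0,1,0,0,0]]'
python3 - <<'E'
from h import *
togo([.56,-.21,.008],1.669)
for n in("top","side"):
    f=bot.grab_frame(n)
    p=proj(f,[[.557,-.17,.03]])[0].astype(int)
    im=f["pixels"][max(0,p[1]-75):p[1]+75,max(0,p[0]-100):p[0]+100];cv2.imwrite(f"pics/a_{n}.png",cv2.resize(im,None,fx=4,fy=4,interpolation=cv2.INTER_CUBIC));print(n,p-[100,75])
    s=bot.observe();print(proj(f,[s["position"]]))
E
```

```text
clock: 5.8
position: [0.5588, -0.1999, 0.2314]
tool_rot: [3.141, -0.0, 1.669]
force: [-0.0, -0.3, -1.1]
grip_width: 0.0855
clock: 6.8
position: [0.5601, -0.2081, 0.0422]
tool_rot: [-3.141, -0.001, 1.67]
force: [1.0, -0.2, 0.7]
grip_width: 0.0853
t 6.8 pos [ 0.5601 -0.2081  0.0422] rot [-3.1410e+00 -6.0000e-04  1.6698e+00] F [ 1.05 -0.18  0.69] grip 0.0853
q [ 0.07  0.76  0.28  1.81 -0.33  0.62  0.64]
tool-axes units(25mm): [-0.077 -0.013  1.368] rz units 0.0001
top [241 143]
[[354.85398387 216.87041339]]
side [166 193]
[[267.90279406 278.81444893]]
```

View pics/a_top.png

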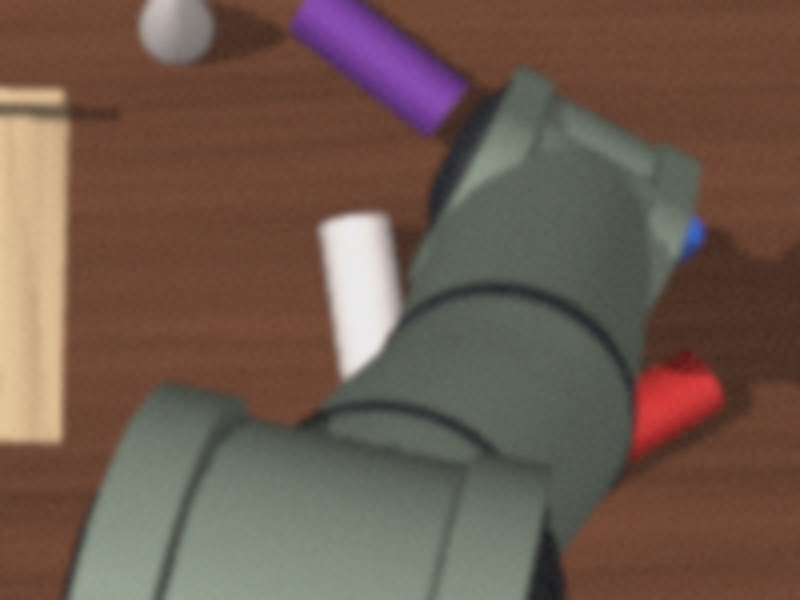

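View pics/a_side.png

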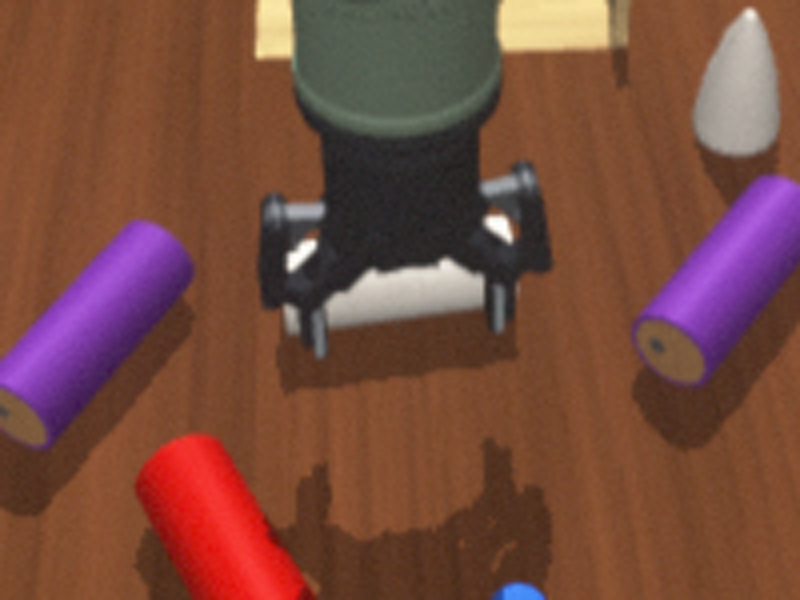

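```bash
python3 - <<'E'
from h import *
f=bot.grab_frame("side");s=bot.observe();p=s["position"]
a=np.array([np.cos(.0985),np.sin(.0985),0]);b=np.array([-a[1],a[0],0])
for z in(0,.013):
  for w in(.0427,.057):
    for e in(-.011,0): print(z,w,e,proj(f,[p+sg*w*a+e*b+[0,0,z] for sg in(-1,1)]).round(1).tolist())
E
```

```text
0 0.0427 -0.011 [[248.9, 285.4], [288.9, 279.7]]
0 0.0427 0 [[248.3, 281.3], [288.0, 275.7]]
0 0.057 -0.011 [[242.1, 286.4], [295.6, 278.7]]
0 0.057 0 [[241.5, 282.3], [294.5, 274.8]]
0.013 0.0427 -0.011 [[248.5, 281.5], [289.0, 275.7]]
0.013 0.0427 0 [[247.9, 277.4], [288.0, 271.7]]
0.013 0.057 -0.011 [[241.7, 282.4], [295.7, 274.8]]
0.013 0.057 0 [[241.1, 278.3], [294.6, 270.8]]
```

The open fingertips sit about 13 mm above the reported TCP. A TCP height of z≈0.002 therefore puts the tips at about 15 mm, which clears the 13 mm crest all the way. Next I descend and approach.

```bash

python3 -m handwheel '[[0,0,0.5,0,0,0],[0,0,0.5,0,0,0],[0,0,0.4,0,0,0],[0,0,0.2,0,0,0],[0.3,0,0,0,0,0],[0.3,0,0,0,0,0],[0.2,0,0,0,0,0],[0.1,0,0,0,0,0]]'
python3 - <<'E'
from h import *
togo([.56,-.18,.002],1.669)
f=bot.grab_frame("side")
p=proj(f,[[.557,-.17,.03]])[0].astype(int)
im=f["pixels"][max(0,p[1]-75):p[1]+75,max(0,p[0]-100):p[0]+100];cv2.imwrite(f"pics/b_side.png",cv2.resize(im,None,fx=4,fy=4,interpolation=cv2.INTER_CUBIC))
E
```

```text
clock: 7.95
position: [0.5584, -0.1861, 0.0041]
tool_rot: [3.141, -0.0, 1.67]
force: [0.3, 0.1, 0.6]
grip_width: 0.0851
t 7.95 pos [ 0.5584 -0.1861  0.0041] rot [ 3.1413 -0.      1.6697] F [0.29 0.1  0.62] grip 0.0851
q [ 0.05  0.81  0.25  1.84 -0.36  0.54  0.63]
tool-axes units(25mm): [0.237 0.088 0.082] rz units 0.0001
```

View pics/b_side.png

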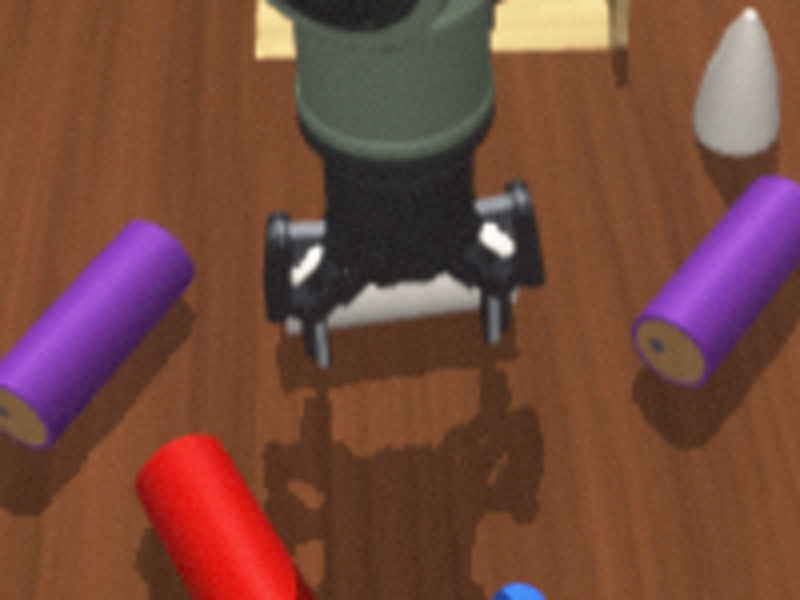

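The tips are just behind the tube, side crop (320,360) and (492,340). Next I make gentle contact and roll it.

```bash

python3 -m handwheel '[[0.08,0,0,0,0,0],[0.08,0,0,0,0,0],[0.08,0,0,0,0,0],[0.08,0,0,0,0,0],[0.1,0,0,0,0,0],[0.12,0,0,0,0,0],[0.15,0,0,0,0,0],[0.15,0,0,0,0,0]]'
python3 -m handwheel '[[0.18,0,0,0,0,0],[0.18,0,0,0,0,0],[0.18,0,0,0,0,0],[0.18,0,0,0,0,0],[0.18,0,0,0,0,0],[0.18,0,0,0,0,0],[0.18,0,0,0,0,0],[0.18,0,0,0,0,0]]'
cat > look.py <<'E'
import sys
from h import *
n=sys.argv[1];C=np.array([.572,.1425,-.045])
togo([.57,.1,.004],np.pi/2-.045)
s=bot.observe();print("tcp in cradle",tocradle(C,s["position"][:2]).round(4))
F={k:bot.grab_frame(k) for k in("top","side")}
o=[]
for k,f in F.items():
    p=proj(f,[[.56,0.03,.03]])[0].astype(int)
    im=f["pixels"][p[1]-90:p[1]+90,p[0]-100:p[0]+100];o.append(cv2.resize(im,None,fx=2,fy=2,interpolation=cv2.INTER_CUBIC))
cv2.imwrite(f"pics/{n}.png",np.hstack(o))
for k,f in F.items():
    for d in bot.trace(f,"tube"):
        if d["score"]>.4:
            hsv=cv2.cvtColor(f["pixels"],cv2.COLOR_BGR2HSV)[d["region"]]
            if np.median(hsv[:,1])<60:
                w=ray(f,d["point"],.025);print(k,round(d["score"],2),d["point"],d["region"].sum(),"world",w.round(3),"cradle",tocradle(C,w[:2]).round(3))
E
python3 look.py c1
```

```text
clock: 9.0
position: [0.5561, -0.1654, 0.0038]
tool_rot: [-3.142, -0.0, 1.669]
force: [0.8, 1.0, -0.8]
grip_width: 0.0858
clock: 10.0
position: [0.5527, -0.1297, 0.0038]
tool_rot: [3.142, 0.0, 1.669]
force: [0.0, -0.5, -0.3]
grip_width: 0.0855
t 10.0 pos [ 0.5527 -0.1297  0.0038] rot [3.1415 0.     1.6691] F [ 0.02 -0.53 -0.25] grip 0.0855
q [-0.05  0.79  0.25  1.9  -0.38  0.5   0.56]
tool-axes units(25mm): [ 9.074e+00  1.593e+00 -7.000e-03] rz units 0.0228
tcp in cradle [-0.0071 -0.2728]
top 0.62 [306.4, 207.7] 60 world [ 0.592 -0.072  0.025] cradle [ 0.03  -0.213]
side 0.82 [260.7, 247.4] 499 world [ 0.547 -0.1    0.025] cradle [-0.014 -0.243]
```

View pics/c1.png

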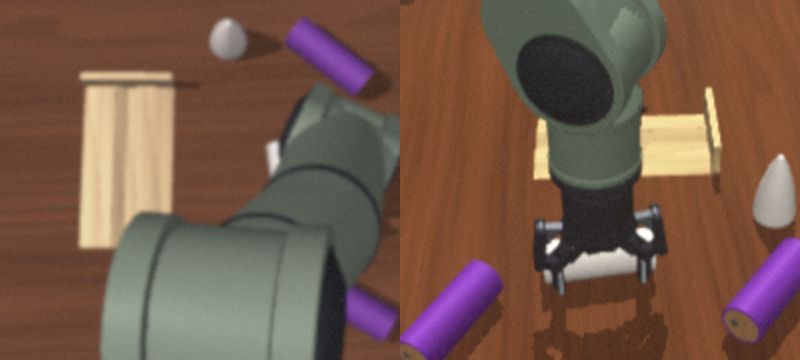

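The tube is rolling with the fingers in contact (side crop (600,262)). I'll continue while turning to the cradle's heading.

```bash

python3 -m handwheel '[[0.2,0,0,0,0,0.0028],[0.2,0,0,0,0,0.0028],[0.2,0,0,0,0,0.0029],[0.2,0,0,0,0,0.0029],[0.2,0,0,0,0,0.0029],[0.2,0,0,0,0,0.0029],[0.2,0,0,0,0,0.0028],[0.2,0,0,0,0,0.0028]]'
python3 -m handwheel '[[0.2,0,0,0,0,0],[0.2,0,0,0,0,0],[0.2,0,0,0,0,0],[0.2,0,0,0,0,0],[0.2,0,0,0,0,0],[0.2,0,0,0,0,0],[0.2,0,0,0,0,0],[0.2,0,0,0,0,0]]'
python3 look.py c2
```

```text
clock: 11.2
position: [0.5512, -0.0897, 0.0038]
tool_rot: [-3.142, 0.0, 1.525]
force: [-0.3, -0.2, -0.2]
grip_width: 0.0852
clock: 12.2
position: [0.553, -0.0497, 0.0038]
tool_rot: [-3.142, 0.0, 1.526]
force: [0.2, 0.1, 0.5]
grip_width: 0.0858
t 12.2 pos [ 0.553  -0.0497  0.0038] rot [-3.1416  0.      1.5259] F [0.19 0.06 0.46] grip 0.0858
q [-0.23  0.79  0.3   1.93 -0.46  0.49  0.35]
tool-axes units(25mm): [ 6.014  0.409 -0.009] rz units 0.0
tcp in cradle [-0.0103 -0.1929]
side 0.61 [254.5, 226.6] 399 world [ 0.535 -0.028  0.025] cradle [-0.029 -0.172]
```

View pics/c2.png

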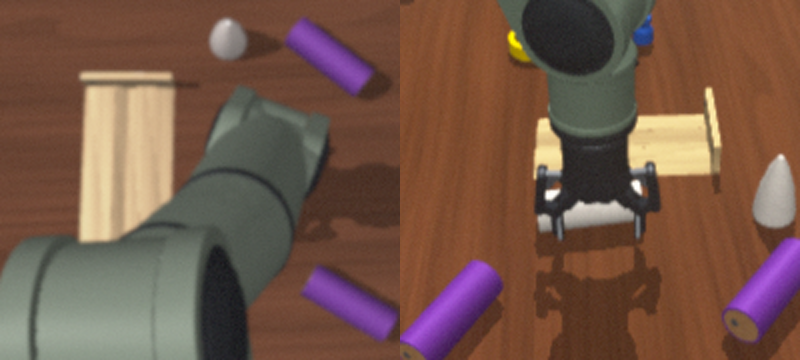

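The tube has drifted about 18 mm toward -x, so the far finger is close to its end. I'll shift the tool back along the tube while I keep rolling.

```bash

python3 -m handwheel '[[0.15,-0.1,0,0,0,0],[0.15,-0.1,0,0,0,0],[0.15,-0.1,0,0,0,0],[0.15,-0.1,0,0,0,0],[0.15,-0.1,0,0,0,0],[0.15,-0.1,0,0,0,0],[0.15,-0.1,0,0,0,0],[0.15,-0.1,0,0,0,0]]'
python3 look.py c3
```

```text
clock: 13.4
position: [0.5342, -0.0189, 0.0038]
tool_rot: [-3.142, 0.0, 1.526]
force: [-0.2, 0.2, 0.4]
grip_width: 0.0854
t 13.4 pos [ 0.5342 -0.0189  0.0038] rot [-3.1416  0.      1.5258] F [-0.23  0.17  0.41] grip 0.0854
q [-0.29  0.77  0.29  1.99 -0.47  0.46  0.31]
tool-axes units(25mm): [ 4.816  1.216 -0.009] rz units 0.0
tcp in cradle [-0.0305 -0.163 ]
side 0.79 [250.6, 213.7] 411 world [0.526 0.02  0.025] cradle [-0.04  -0.124]
```

View pics/c3.png

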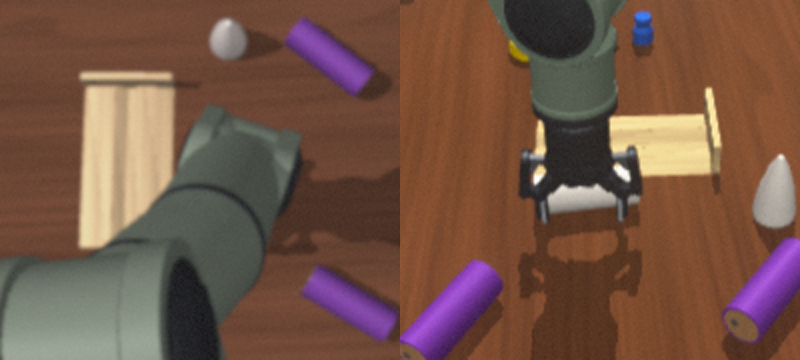

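```bash
cat >> h.py <<'E'
def fitocc(f,x0,z=.025):
    hsv=cv2.cvtColor(f["pixels"],cv2.COLOR_BGR2HSV).astype(int)
    box=np.zeros((420,560),bool);c=proj(f,[[x0[0],x0[1],z]])[0].astype(int);box[c[1]-40:c[1]+40,c[0]-50:c[0]+50]=1
    W=(hsv[...,1]<60)&(hsv[...,2]>110)&box;B=(hsv[...,0]<28)&(hsv[...,1]>75)&(hsv[...,2]>50)
    def cost(v):
        h=hullmask(f,tubepts(*v,z));return ((1-h)*W).sum()+(h*B).sum()
    best=None
    for dx in(-.02,0,.02):
        for dy in(-.015,0,.015):
            q=np.array(x0)+[dx,dy,0]
            r=minimize(cost,q,method="Nelder-Mead",options=dict(initial_simplex=q+np.array([[0,0,0],[.01,0,0],[0,.01,0],[0,0,.05]]),xatol=2e-4,fatol=.3))
            if best is None or r.fun<best.fun: best=r
    return best.x,best.fun,W.sum()
E
cat > ft.py <<'E'
import sys
from h import *
C=np.array([.572,.1425,-.045]);z=float(sys.argv[1]);x0=[float(a) for a in sys.argv[2:5]]
for k in("side","top"):
    f=bot.grab_frame(k);v,c,n=fitocc(f,x0,z);print(k,v.round(4),c,n,"cradle",tocradle(C,v[:2]).round(4),"dyaw",round(v[2]-C[2],3))
E
python3 ft.py .025 .535 .02 -.045
```

```text
side [0.5387 0.0279 0.0899] 98.88627450980391 512 cradle [-0.0281 -0.116 ] dyaw 0.135
top [ 0.574   0.0416 -0.3757] 274.06666666666666 407 cradle [ 0.0066 -0.1007] dyaw -0.331
```

```bash

python3 -m handwheel '[[0.16,0,0,0,0,0],[0.16,0,0,0,0,0],[0.16,0,0,0,0,0],[0.16,0,0,0,0,0],[0.16,0,0,0,0,0],[0.16,0,0,0,0,0],[0.16,0,0,0,0,0],[0.16,0,0,0,0,0]]'
python3 look.py c4
python3 ft.py .025 .535 .06 0.02
```

```text
clock: 14.7
position: [0.5358, 0.0131, 0.0038]
tool_rot: [-3.142, 0.0, 1.526]
force: [-1.0, 0.1, 0.6]
grip_width: 0.0853
t 14.7 pos [0.5358 0.0131 0.0038] rot [-3.1416  0.      1.5259] F [-0.99  0.13  0.6 ] grip 0.0853
q [-0.35  0.77  0.3   1.98 -0.48  0.46  0.26]
tool-axes units(25mm): [ 3.535  1.21  -0.008] rz units 0.0
tcp in cradle [-0.0303 -0.1309]
side 0.76 [250.2, 209.1] 387 world [0.526 0.038 0.025] cradle [-0.041 -0.107]
side [0.5366 0.0595 0.0732] 83.57647058823528 525 cradle [-0.0316 -0.0845] dyaw 0.118
top [ 0.583   0.084  -0.3816] 233.50588235294117 391 cradle [ 0.0137 -0.058 ] dyaw -0.337
```

View pics/c4.png

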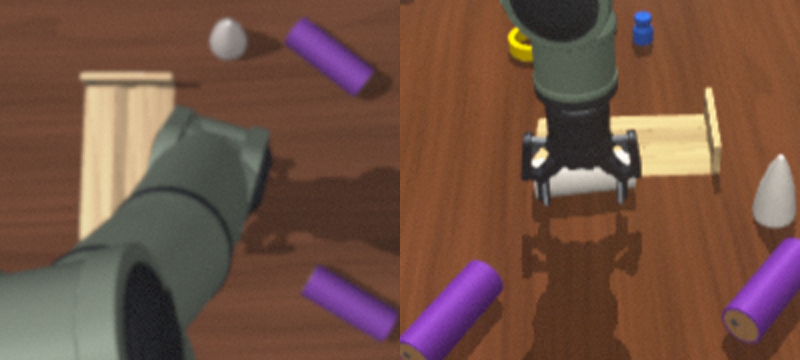

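```bash

python3 -m handwheel '[[0.16,0,0,0,0,0],[0.16,0,0,0,0,0],[0.16,0,0,0,0,0],[0.16,0,0,0,0,0],[0.16,0,0,0,0,0],[0.16,0,0,0,0,0],[0.16,0,0,0,0,0],[0.16,0,0,0,0,0]]'
python3 look.py c5
python3 ft.py .027 .536 .075 0.0
```

```text
clock: 16.0
position: [0.5372, 0.0449, 0.0038]
tool_rot: [-3.142, 0.0, 1.526]
force: [-0.1, -3.9, 1.4]
grip_width: 0.0855
t 16.0 pos [0.5372 0.0449 0.0038] rot [-3.1416e+00  1.0000e-04  1.5259e+00] F [-0.15 -3.94  1.44] grip 0.0855
q [-0.41  0.77  0.31  1.97 -0.49  0.47  0.21]
tool-axes units(25mm): [ 2.26   1.21  -0.008] rz units 0.0
tcp in cradle [-0.0303 -0.0991]
side 0.66 [252.7, 201.2] 422 world [0.533 0.069 0.025] cradle [-0.036 -0.075]
side [ 0.5366  0.0803 -0.063 ] 55.450980392156865 578 cradle [-0.0326 -0.0637] dyaw -0.018
top [ 0.5768  0.1322 -0.3673] 154.31764705882352 312 cradle [ 0.0053 -0.0101] dyaw -0.322
```

View pics/c5.png

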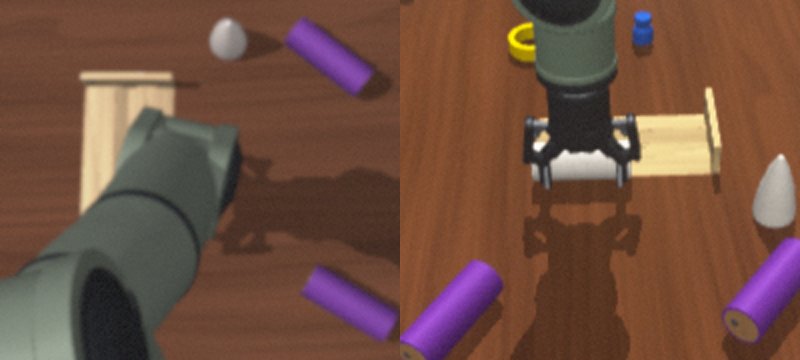

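The tube has straightened on the ramp (dyaw -0.02) and the force is about 4 N. I'll go on up slowly.

```bash

python3 -m handwheel '[[0.12,0,0,0,0,0],[0.12,0,0,0,0,0],[0.12,0,0,0,0,0],[0.12,0,0,0,0,0],[0.12,0,0,0,0,0],[0.12,0,0,0,0,0],[0.12,0,0,0,0,0],[0.12,0,0,0,0,0]]'
python3 look.py c6
python3 ft.py .034 .536 .1 -.05
```

```text
clock: 17.3
position: [0.5383, 0.0689, 0.0038]
tool_rot: [-3.142, 0.0, 1.526]
force: [0.0, -2.4, 2.1]
grip_width: 0.0853
t 17.3 pos [0.5383 0.0689 0.0038] rot [-3.1415  0.      1.5258] F [ 0.04 -2.41  2.14] grip 0.0853
q [-0.46  0.78  0.32  1.97 -0.5   0.47  0.17]
tool-axes units(25mm): [ 1.299  1.211 -0.008] rz units 0.0
tcp in cradle [-0.0303 -0.075 ]
side 0.82 [252.2, 193.7] 422 world [0.533 0.1   0.025] cradle [-0.037 -0.044]
side [ 0.5371  0.1041 -0.0714] 82.56470588235294 540 cradle [-0.0331 -0.0399] dyaw -0.026
top [ 0.575   0.055  -0.0654] 208.99607843137255 322 cradle [ 0.0069 -0.0872] dyaw -0.02
```

View pics/c6.png

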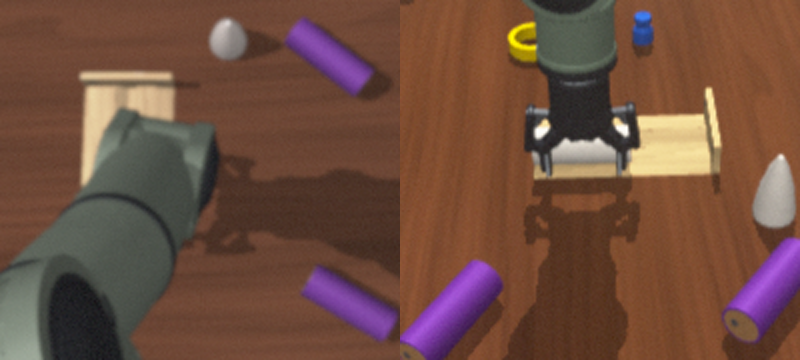

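```bash

python3 -m handwheel '[[0.12,0,0,0,0,0],[0.12,0,0,0,0,0],[0.12,0,0,0,0,0],[0.12,0,0,0,0,0],[0.12,0,0,0,0,0],[0.12,0,0,0,0,0],[0.12,0,0,0,0,0],[0.08,0,0,0,0,0]]'
python3 look.py c7
python3 ft.py .030 .536 .14 -.05
```

```text
clock: 18.6
position: [0.5393, 0.0921, 0.0038]
tool_rot: [-3.142, -0.0, 1.526]
force: [0.2, -0.4, -0.7]
grip_width: 0.0852
t 18.6 pos [0.5393 0.0921 0.0038] rot [-3.1415e+00 -1.0000e-04  1.5262e+00] F [ 0.22 -0.37 -0.68] grip 0.0852
q [-0.51  0.78  0.32  1.95 -0.5   0.48  0.14]
tool-axes units(25mm): [ 0.371  1.211 -0.009] rz units 0.0001
tcp in cradle [-0.0304 -0.0518]
side [ 0.539   0.1443 -0.0542] 93.76862745098039 453 cradle [-0.0331  0.0004] dyaw -0.009
top [ 0.5682  0.1982 -0.2505] 198.44313725490196 347 cradle [-0.0063  0.0554] dyaw -0.205
```

View pics/c7.png

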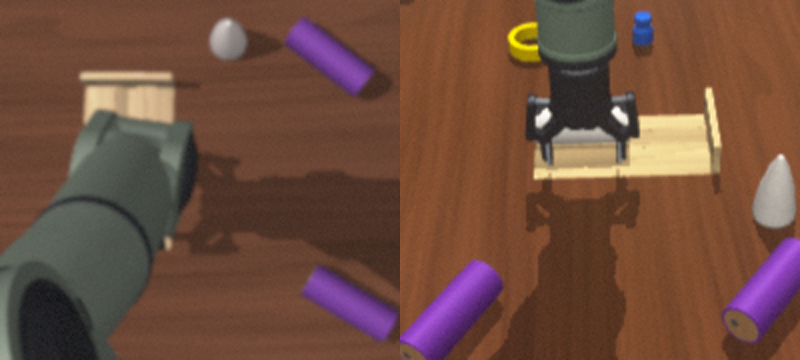

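The tube has dropped into the V: cradle y≈0.000, x≈-0.033, dyaw≈-0.01. Next I back off, rise, shut the fingers and go round to its near end.

```bash

python3 -m handwheel '[[-0.3,0,0,0,0,0],[-0.5,0,0,0,0,0],[0,0,-0.5,0,0,0],[0,0,-1,0,0,0],[0,0,-1,0,0,0],[0,0,-1,0,0,0],[0,0,-0.5,0,0,0],[0,0,0,0,0,0]]'
python3 - <<'E'
from h import *
C=np.array([.572,.1425,-.045]);c,s=np.cos(C[2]),np.sin(C[2])
x=-.15;t=[C[0]+c*x,C[1]+s*x,.104];print(t);togo(t,np.pi/2-.045)
E
```

```text
clock: 19.9
position: [0.5388, 0.072, 0.1045]
tool_rot: [3.14, -0.001, 1.526]
force: [-0.0, 0.7, 0.2]
grip_width: 0.0852
[np.float64(0.4221518493728236), np.float64(0.14924772210564902), 0.104]
t 19.9 pos [0.5388 0.072  0.1045] rot [ 3.1403e+00 -6.0000e-04  1.5261e+00] F [-0.05  0.69  0.25] grip 0.0852
q [-0.56  0.62  0.44  1.94 -0.41  0.67  0.1 ]
tool-axes units(25mm): [ 2.88  -4.8    0.016] rz units 0.0
```

```bash

python3 -m handwheel '[[0,-0.8,0,0,0,0],[0,-0.8,0,0,0,0],[0.4,-0.8,0,0,0,0],[0.6,-0.8,0,0,0,0],[0.6,-0.8,0,0,0,0],[0.6,-0.8,0,0,0,0],[0.6,0,0,0,0,0],[0.08,0,0,0,0,0]]' 1 20
python3 - <<'E'
from h import *
C=np.array([.572,.1425,-.045]);c,s=np.cos(C[2]),np.sin(C[2])
x=-.15;t=[C[0]+c*x,C[1]+s*x,.021];togo(t,np.pi/2-.045)
E
python3 look.py d1;python3 ft.py .030 .536 .14 -.05
```

```text
clock: 20.9
position: [0.4222, 0.1499, 0.1034]
tool_rot: [3.142, 0.0, 1.527]
force: [0.2, 0.1, 0.7]
grip_width: -0.0002
t 20.9 pos [0.4222 0.1499 0.1034] rot [3.1416e+00 3.0000e-04 1.5273e+00] F [0.22 0.14 0.69] grip -0.0002
q [-0.82  0.51  0.46  2.18 -0.43  0.54 -0.09]
tool-axes units(25mm): [-0.024 -0.     3.297] rz units 0.0002
t 20.9 pos [0.4222 0.1499 0.1034] rot [3.1416e+00 3.0000e-04 1.5273e+00] F [0.22 0.14 0.69] grip -0.0002
q [-0.82  0.51  0.46  2.18 -0.43  0.54 -0.09]
tool-axes units(25mm): [-1.735  5.994  3.978] rz units 0.0002
tcp in cradle [-0.15    0.0006]
top 0.69 [233.4, 226.2] 608 world [0.546 0.14  0.025] cradle [-0.026 -0.004]
side 0.64 [250.2, 183.6] 851 world [0.528 0.144 0.025] cradle [-0.044 -0.   ]
side [ 0.5387  0.1443 -0.0469] 41.113725490196074 887 cradle [-0.0334  0.0003] dyaw -0.002
top [ 0.5405  0.1425 -0.0278] 509.0156862745098 1150 cradle [-0.0315 -0.0015] dyaw 0.017
```

View pics/d1.png

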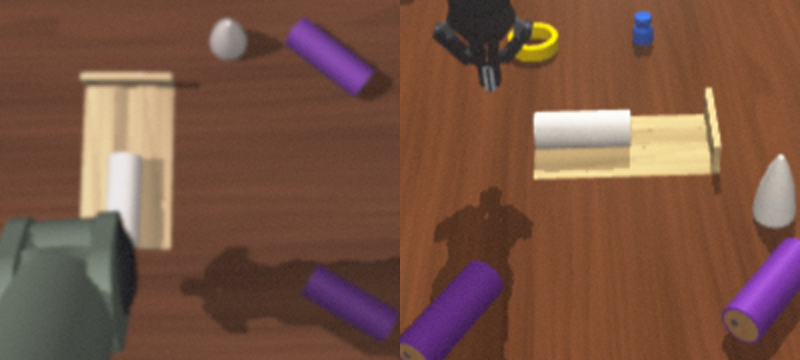

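The tube sits well: side crop (582,128), y within 1 mm, dyaw about 0. The knuckles of the shut gripper stick out along the groove, so I'll turn the tool 90° to push with the narrow clean side.

```bash

python3 -m handwheel '[[0,0,0,0,0,0.029],[0,0,0,0,0,0.029],[0,0,0,0,0,0.029],[0,0,0,0,0,0.029],[0,0,0,0,0,0.029],[0,0,0,0,0,0.029],[0,0,0,0,0,0.029],[0,0,0,0,0,0.029]]'
python3 -m handwheel '[[0,0,0,0,0,0.0182],[0,0,0.5,0,0,0],[0,0,0.8,0,0,0],[0,0,0.8,0,0,0],[0,0,0.6,0,0,0],[0,0,0.4,0,0,0],[0,0,0,0,0,0]]'
python3 look.py d2;python3 ft.py .030 .536 .14 -.05
```

```text
clock: 22.2
position: [0.422, 0.1487, 0.1039]
tool_rot: [-3.142, -0.0, 0.062]
force: [-0.5, -0.5, 0.0]
grip_width: -0.0003
clock: 23.08
position: [0.4216, 0.1486, 0.0258]
tool_rot: [3.141, 0.001, -0.046]
force: [-0.6, 0.3, -0.9]
grip_width: -0.0001
t 23.07 pos [0.4216 0.1486 0.0258] rot [ 3.1412e+00  9.0000e-04 -4.5600e-02] F [-0.6   0.29 -0.89] grip -0.0001
q [-0.96  0.76  0.67  2.22 -1.04  0.52 -1.08]
tool-axes units(25mm): [6.019 1.673 0.866] rz units -0.2501
tcp in cradle [-0.1505 -0.0006]
top 0.59 [234.7, 230.3] 759 world [0.534 0.136 0.025] cradle [-0.038 -0.008]
side 0.81 [252.6, 182.1] 840 world [0.535 0.151 0.025] cradle [-0.037  0.006]
side [ 0.5387  0.1444 -0.0463] 26.113725490196078 873 cradle [-0.0334  0.0004] dyaw -0.001
top [ 0.5397  0.1432 -0.051 ] 128.7490196078431 920 cradle [-0.0323 -0.0007] dyaw -0.006
```

View pics/d2.png

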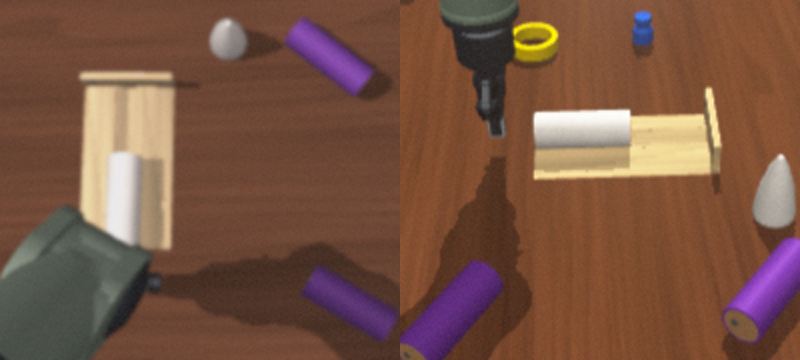

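```bash

python3 -m handwheel '[[0.2,0,0,0,0,0],[0.2,0,0,0,0,0],[0.2,0,0,0,0,0],[0.2,0,0,0,0,0],[0.2,0,0,0,0,0],[0.2,0,0,0,0,0],[0.16,0,0,0,0,0],[0.12,0,0,0,0,0]]'
python3 -m handwheel '[[0.1,0,0,0,0,0],[0.12,0,0,0,0,0],[0.15,0,0,0,0,0],[0.15,0,0,0,0,0],[0.15,0,0,0,0,0],[0.15,0,0,0,0,0],[0.15,0,0,0,0,0],[0.15,0,0,0,0,0]]'
python3 look.py d3;python3 ft.py .030 .56 .14 -.05
```

```text
clock: 24.38
position: [0.459, 0.1473, 0.0263]
tool_rot: [3.142, 0.0, -0.046]
force: [-0.5, -0.4, -0.0]
grip_width: 0.0002
clock: 25.38
position: [0.487, 0.146, 0.0263]
tool_rot: [-3.142, -0.0, -0.046]
force: [-0.4, 0.5, 0.3]
grip_width: -0.0
t 25.38 pos [0.487  0.146  0.0263] rot [-3.1416 -0.     -0.0462] F [-0.38  0.52  0.29] grip -0.0
q [-0.91  0.83  0.72  2.06 -0.98  0.63 -1.12]
tool-axes units(25mm): [3.401 1.686 0.892] rz units -0.2502
tcp in cradle [-0.0851 -0.0003]
top 0.7 [233.9, 209.0] 345 world [0.596 0.138 0.025] cradle [ 0.024 -0.004]
side 0.76 [259.7, 182.2] 846 world [0.555 0.148 0.025] cradle [-0.018  0.005]
side [ 0.5624  0.143  -0.0421] 26.964705882352938 879 cradle [-0.0096  0.    ] dyaw 0.003
top [ 0.5635  0.1483 -0.1613] 534.3725490196078 1199 cradle [-0.0088  0.0054] dyaw -0.116
```

View pics/d3.png

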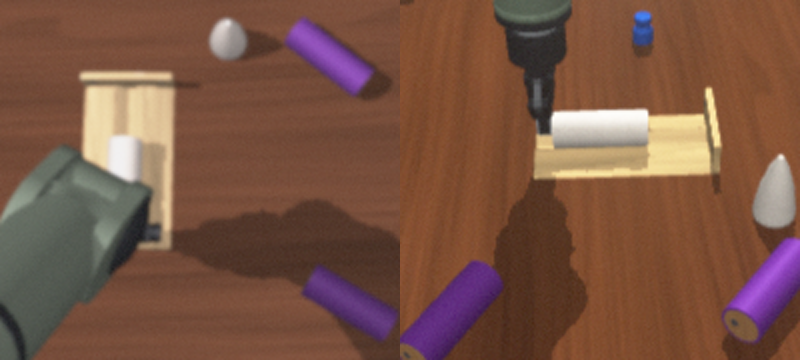

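The push works and the tube follows; its middle is at x≈-0.010, 75.5 mm ahead of the TCP. About 84 mm remain.

```bash

python3 -m handwheel '[[0.16,0,0,0,0,0],[0.16,0,0,0,0,0],[0.16,0,0,0,0,0],[0.16,0,0,0,0,0],[0.16,0,0,0,0,0],[0.16,0,0,0,0,0],[0.16,0,0,0,0,0],[0.16,0,0,0,0,0]]'
python3 -m handwheel '[[0.16,0,0,0,0,0],[0.16,0,0,0,0,0],[0.16,0,0,0,0,0],[0.16,0,0,0,0,0],[0.16,0,0,0,0,0],[0.16,0,0,0,0,0],[0.16,0,0,0,0,0],[0.16,0,0,0,0,0]]'
python3 look.py d4;python3 ft.py .030 .62 .14 -.05
```

```text
clock: 26.68
position: [0.519, 0.1445, 0.0263]
tool_rot: [-3.142, 0.0, -0.046]
force: [0.0, -0.5, -0.3]
grip_width: -0.0002
clock: 27.68
position: [0.5509, 0.1431, 0.0263]
tool_rot: [-3.142, 0.0, -0.046]
force: [-0.9, -0.1, 1.2]
grip_width: 0.0004
t 27.68 pos [0.5509 0.1431 0.0263] rot [-3.1416  0.     -0.0462] F [-0.91 -0.12  1.16] grip 0.0004
q [-0.85  0.9   0.74  1.91 -0.93  0.72 -1.16]
tool-axes units(25mm): [0.841 1.687 0.892] rz units -0.2502
tcp in cradle [-0.0211 -0.0003]
top 0.66 [238.4, 182.2] 152 world [0.675 0.123 0.025] cradle [ 0.103 -0.014]
side 0.7 [284.4, 182.3] 840 world [0.623 0.142 0.025] cradle [0.051 0.002]
side [ 0.6273  0.1404 -0.0334] 31.207843137254905 884 cradle [0.0554 0.0003] dyaw 0.012
top [ 0.6299  0.1552 -0.3572] 466.2627450980392 1033 cradle [0.0573 0.0153] dyaw -0.312
```

View pics/d4.png

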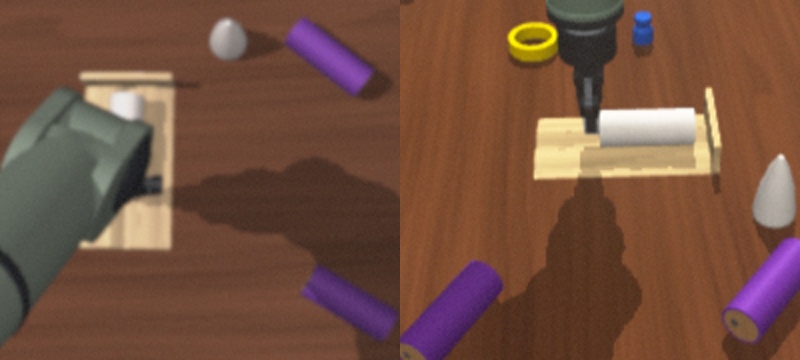

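```bash

python3 -m handwheel '[[0.12,0,0,0,0,0],[0.1,0,0,0,0,0],[0.1,0,0,0,0,0],[0.1,0,0,0,0,0],[0.1,0,0,0,0,0],[0.08,0,0,0,0,0]]'
python3 -m handwheel '[[0.04,0,0,0,0,0],[0.04,0,0,0,0,0]]'
python3 -m handwheel '[[0.04,0,0,0,0,0]]'
python3 -m handwheel '[[0.03,0,0,0,0,0]]'
python3 ft.py .030 .64 .14 -.05
```

```text
clock: 28.72
position: [0.5658, 0.1424, 0.0263]
tool_rot: [3.142, 0.0, -0.046]
force: [-0.4, 0.5, 0.3]
grip_width: 0.0001
clock: 28.98
position: [0.5677, 0.1423, 0.0263]
tool_rot: [-3.142, 0.0, -0.046]
force: [-1.1, -0.1, 0.0]
grip_width: -0.0003
clock: 29.1
position: [0.5687, 0.1422, 0.0263]
tool_rot: [3.142, -0.0, -0.046]
force: [-0.9, 0.1, -0.3]
grip_width: 0.0001
clock: 29.22
position: [0.5694, 0.1422, 0.0263]
tool_rot: [3.142, 0.0, -0.046]
force: [-0.2, 0.7, 0.2]
grip_width: -0.0
side [ 0.6448  0.1394 -0.0465] 35.14901960784314 885 cradle [0.0728 0.0002] dyaw -0.002
top [ 0.6506  0.1576 -0.4351] 627.3137254901961 1226 cradle [0.0779 0.0186] dyaw -0.39
```

```bash

python3 -m handwheel '[[0.03,0,0,0,0,0]]'
python3 -m handwheel '[[0.03,0,0,0,0,0]]'
python3 -m handwheel '[[0.03,0,0,0,0,0]]'
```

```text
clock: 29.45
position: [0.5701, 0.1422, 0.0263]
tool_rot: [3.142, 0.0, -0.046]
force: [-2.2, -0.4, 0.3]
grip_width: 0.0004
clock: 29.58
position: [0.5709, 0.1421, 0.0263]
tool_rot: [3.142, 0.0, -0.046]
force: [-1.7, 0.4, -0.2]
grip_width: -0.0
clock: 29.7
position: [0.5717, 0.1421, 0.0263]
tool_rot: [-3.142, 0.0, -0.046]
force: [-2.5, 0.5, 0.6]
grip_width: 0.0001
```

```bash

python3 -m handwheel '[[0.02,0,0,0,0,0]]'
python3 -m handwheel '[[0.02,0,0,0,0,0]]'
```

```text
clock: 29.82
position: [0.5717, 0.1421, 0.0262]
tool_rot: [-3.142, 0.001, -0.046]
force: [-7.0, 0.9, 3.2]
grip_width: -0.0003
clock: 29.95
position: [0.5717, 0.1421, 0.0261]
tool_rot: [-3.141, 0.002, -0.046]
force: [-11.2, -0.1, 5.5]
grip_width: -0.0
```

The TCP stopped advancing and the force rose to about 11 N, so the tube is against the stop. I back off straight and then rise.

```bash

python3 -m handwheel '[[-0.1,0,0,0,0,0],[-0.2,0,0,0,0,0],[-0.5,0,0,0,0,0],[-0.8,0,0,0,0,0],[-0.4,0,-0.5,0,0,0],[0,0,-1,0,0,0],[0,0,-1,0,0,0],[0,0,-1,0,0,0]]'
python3 -m handwheel '[[-0.8,0,-0.5,0,0,0],[-0.8,0,-0.5,0,0,0],[-0.4,0,0,0,0,0],[0,0,0,0,0,0]]'
python3 look.py e1;python3 ft.py .030 .645 .14 -.05; python3 - <<'E'
from h import *
F=[bot.grab_frame(k) for k in("top","side")]
pc=[tuple(ray(F[0],p,z)[:2].round(3)) for p,z in[((145,258),.012)]]
for k,f in zip(("top","side"),F):
  for t in("nose","tape","coupler_a"):
    for d in bot.trace(f,t):
      if d["score"]>.4: print(k,t,round(d["score"],2),d["point"])
E
```

```text
clock: 30.95
position: [0.5226, 0.1444, 0.1155]
tool_rot: [-3.141, -0.001, -0.046]
force: [-0.3, 0.0, -0.9]
grip_width: 0.0004
clock: 31.45
position: [0.4725, 0.1471, 0.1389]
tool_rot: [-3.141, -0.0, -0.046]
force: [-0.2, -0.0, 0.6]
grip_width: -0.0003
t 31.45 pos [0.4725 0.1471 0.1389] rot [-3.1411 -0.     -0.0456] F [-0.24 -0.04  0.59] grip -0.0003
q [-1.08  0.67  0.95  2.05 -0.76  0.82 -1.28]
tool-axes units(25mm): [3.982 1.706 5.394] rz units -0.2501
tcp in cradle [-0.0996  0.0001]
top 0.74 [233.8, 193.5] 772 world [0.641 0.137 0.025] cradle [ 0.07  -0.002]
side [ 0.6472  0.1392 -0.0492] 21.231372549019607 871 cradle [0.0753 0.0001] dyaw -0.004
top [ 0.6493  0.1377 -0.0616] 734.3098039215687 1536 cradle [ 0.0774 -0.0013] dyaw -0.017
top nose 0.66 [281.6, 150.2]
top tape 0.65 [137.5, 254.6]
top coupler_a 0.47 [407.2, 201.2]
side nose 0.75 [347.4, 214.7]
side tape 0.61 [233.9, 136.9]
side coupler_a 0.7 [297.4, 356.4]
side coupler_a 0.66 [284.1, 132.7]
```

View pics/e1.png

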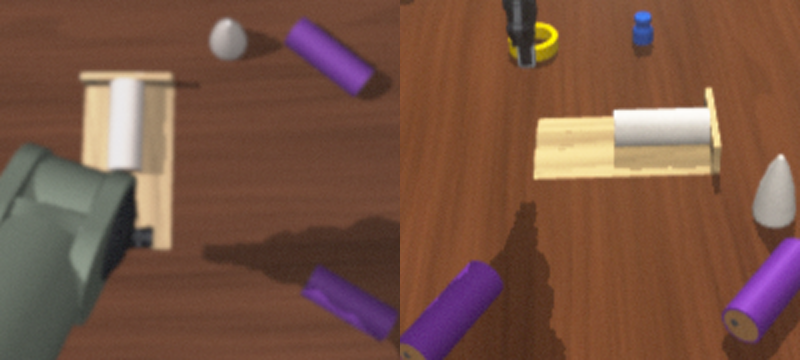

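The tube is flush against the stop (side crop 613–710, x≈0.075, y≈0). The gripper is well clear, and the nose, tape and couplers are where they were. I'll hand the job in.

```bash
python3 -c "
from workcell import bot
print(bot.job_done()); print(bot.observe()['clock'])"
```

```text
the job is handed in; nothing more can be done
None
the job is handed in; nothing more can be done
```

The white tube lies in the V, flush against the end stop, and I handed the job in at about 32 s. No verdict is reported, so the result rests on my own checks.

**What I did:** I rolled the tube about 0.27 m across the table with the sides of the two open fingers, straightened it on the ramp, and let it drop over the crest. I then shut the gripper and pushed the tube by its near end until the wrist force rose to about 11 N at the stop. Then I backed off and rose clear.

**Last checks that agreed:**
- The side camera puts the tube's middle at cradle x = 0.075 m, y = 0.000 m, with its axis within 0.004 rad of the groove.
- The gripper was clear of everything (TCP 0.139 m up), with no contact force.
- The tape, the nose cone and the coupler at -y showed in both cameras within a few pixels of where they began. The coupler at +y was found there only by the side camera.

**Checks that failed or disagreed:**
- The top camera's final tube fit was poor because the arm and the white-ish background got in the way. It read x = 0.077 m, y = -0.001 m, 0.017 rad. That is still within tolerance, but the weight rests on the side view.
- While the tube was rolling, the top view was mostly hidden, so I ignored its fits there.
- I did not measure the tube's roll angle on the table. I infer the turnover from the distance it rolled: about 0.22 m on the flat, more than one full turn.

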